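Hang the slide rack up to drain with the lifting fork

ROBOT

A 7-joint arm with a two-finger parallel gripper is mounted at the origin on a cart in front of the work surface, level with it; the furniture and walls round the work are solid. World frame = base frame: x ahead of the robot, y to its left, z up, the work surface at z = 0. Lengths are in m, angles in rad, forces in N, time in s.
With the tool pointing down it reaches from about 0.4 to 0.9 m from the base axis. Payload 5.5 kg.
Tool frame: the origin (TCP) lies midway between the tips of the shut fingers; the grasp point (between the pads) lies 19 mm behind it (manip.grip_depth is the distance from the TCP to the grasp point, in m); z points along the fingers, y is the line along which they close (so a half turn about z gives the same grasp; the last joint's range is limited). The gripper opens to 92 mm and grips with 3 to 60 N. Pads are 19 mm wide; open, the fingers measure 130 mm over their backs; the gripper's body (75 mm by 190 mm) begins 47 mm behind the grasp point.
Start: joints at [1.457, 0.501, -0.427, 1.55, 0.221, 1.138, -0.21], TCP at [0.239, -0.604, 0.227] pointing down, gripper open.
Joint ranges: [-2.88, 2.88], [-0.31, 2.03], [-1.54, 1.56], [0.2, 2.42], [-1.41, 4.55], [0.19, 2.02], [-2.57, 2.57]. Speed limits (rad/s): [2.57, 2.57, 3.14, 3.14, 3.14, 3.14, 3.14].

INTERFACE

Orientations are given as a unit quaternion [x, y, z, w].
In Python, from bench import manip, effector, viewer gives the robot as it stands. Calls block until the motion is done:
- manip.move_pose(position, orientation): joint-space move of the TCP to a pose.
- manip.servo_line(position, ori=None, vel=0.15): straight line of the TCP; ori=None keeps the orientation; vel is the mean speed in m/s.
- manip.movej(angles): joint-space move.
- effector.open_jaws() and effector.close(f_grip=None): open the fingers fully, or close them until they stop; f_grip is the grip in N (None keeps the last).
- manip.sleep(seconds).
- manip.solve_ik(position, orientation): joint angles nearest the present ones, or None.
- viewer.get_image(name): name is "scene" or "side" or "wrist"; returns the picture (480x640x3 uint8, red, green, blue); there is no depth.
- viewer.get_calibration(name): a dict with "vfov" (degrees; the focal length in pixels is half the picture's height over the tangent of half this angle, whatever the lens; pixels are square), "cx", "cy" (the principal point, pixels), "dist_coeffs" ([k1, k2, p1, p2, k3] as OpenCV has them; the pictures are not rectified), "eye" and "attitude" of the camera in the world. Camera axes: x right, y down, z forward; pixel columns grow to the right and rows downward; lengths in m; the calibration is good to about 2 mm. A picture is of the moment at which its call begins: read the wrist's pose just before it. get_calibration takes no time and is no camera call; for the wrist camera it gives the pose at the moment of the call.
A pose or a line that the arm cannot do raises manip.PlanningError and nothing moves.
- manip.hand_in(): hands the job in; it is judged then, once.
Readings, each from a call of its own:
- manip.current_clock(): time.
- manip.current_q(): joint angles.
- manip.current_joint_velocities(): joint speeds.
- manip.current_tau(): joint torques, N m.
- manip.current_tool_pos(): TCP position.
- manip.current_tcp_rot(): TCP orientation.
- manip.current_force(): force on the tool from outside, world axes, zero at the start.
- manip.current_wrist_torque(): the same for the moment, N m.
- manip.current_finger_gap(): finger opening in m.
- manip.current_gripper_force(): force on a finger pad.
Only numpy, scipy, OpenCV 4.12 (cv2) and the standard library are available. Lean on these libraries where they do the work, as an engineer would, in place of code of your own. Each camera call takes 0.05 s, during which the arm holds its last target. There are 200 camera calls.

TASK

Use the lifting fork to hook the slide rack out of the white staining dish by its wire bail and hang it by the raised crook of that bail on the drain stand whose hook is empty. The gripper must not take hold of or push the rack itself. Then stand the fork upright in its grey caddy again, leaving the rack hanging still and the dish, the rack that already drains and everything else undisturbed.

Things in the scene. Friction and masses are not known exactly. Their poses are not given: they have to be found in the camera images.
- lifter: lifting fork, 32x51x136 mm, upright in the caddy: black ribbed grip on a fork of two 5 mm steel wires. Origin under the grip at its underside; z up, x the way the tines point. Grip 18 (x) by 22 mm (y), 68 to 130 mm above the origin, wider cap to 136 mm. Cross bar under the grip at x = 0, z = 64 mm; below it the 41 mm between the wires is open.
- lifter_seat (a point): middle between the fork's two J-shaped tines, level with the top of their floors, 5 mm above the lifter's origin; lifter's axes. Tines at y = +-23 mm, wire 5 mm; floors span x = -11 to +11 mm, tips at x = 16 mm rise 10 mm above this level, legs at x = -15 mm rise 45 mm above it, then slant to the cross bar at x = 0, 59 mm above it.
- caddy: grey plastic caddy fixed to the desk: base 90x100 mm with an open pocket in the middle, 42 (x) by 62 mm (y) inside, walls 46 mm high. Origin on the desk under the pocket's middle, axes along its sides. The fork stands in it with its axes parallel and its origin 6 mm above this one (the pocket's floor).
- rack: steel rack of ten microscope slides, 84 (x) by 89 mm (y), in the dish; slides and end plates reach 38 mm above its origin (centre of underside, z up). Rigid 5 mm wire bail in the plane x = 0: legs at y = +-42 mm, top wire along y with its centre 95 mm above the origin, and 102 mm in the raised crook (y within +-12 mm). Same after a half turn. About 0.26 kg.
- rack_crook (a point): centre of the wire at the middle of the rack's bail crook, 102 mm above the rack's origin; axes of the rack
- dish: white open staining dish, 106 (x) by 110 mm (y), 48 mm high, loose on the desk; the rack stands in it with about 6 mm of play on each side. Small ears at the y ends. Origin at the centre of its underside; floor 4 mm thick.
- stand_free: drain stand with the empty hook, fixed: white drip tray 140x110 mm with 12 mm rim, steel rod of 12 mm rising 240 mm at x = +80 mm, and a boss head on the rod that carries the hook's arm. Origin on the desk straight below the hook's seat; x points from hook to rod, so the hook opens towards -x; the tray spans x = -45 to +95 mm.
- stand_free_hook (a point): seat of the empty hook: top side of its 8 mm round wire mid-trough, 154 to 189 mm above the desk; axes of the stand. Trough floor 14 mm long in x; the upturned tip at x = -15 mm reaches 14 mm above the seat; from x = +14 mm back to the rod the arm is 6 mm higher. When the rack hangs right, its crook wire's centre is 2.5 mm above this point.
- stand_full: the other drain stand, of the same make, whose hook (169 mm above the desk) already carries a rack. Origin and axes as for the first stand.
- rack_hung: a second slide rack of the same make, already hanging on the other stand; origin and axes as for the first rack
- blower: red rubber dust blower bulb, 56 mm across and 112 mm tall with its nozzle up, standing loose on the desk; origin at the centre of its underside
- timer: small white lab timer, 66 x 70 x 18 mm, lying on the desk; origin at the centre of its underside
- oil: small brown immersion-oil bottle, 27 mm across, 62 mm tall, standing on the desk; origin at the centre of its underside
- slide_box: closed grey slide box, 93 x 206 x 35 mm, on the desk; origin at the centre of its underside
- cover_box: small white cover-glass box, 36 x 36 x 24 mm, on the desk; origin at the centre of its underside
- tissue: flat pack of lens tissue, 72 x 100 x 9 mm, on the desk; origin at the centre of its underside
There are look-alikes about, which are no part of the job. Leave any green look-alike of the lifter alone.

How it is judged:
On the way, in this order (a step that is already met when the one before it is completed fails the run):
1. the rack is lifted clear of the dish on the lifting fork (height (world z) of rack above 0.055 m and contact force between lifter and rack above 1 N), for 0.1 s.
2. the rack hangs by the crook of its bail on the empty hook (distance between rack_crook and stand_free_hook below 0.014 m and contact force between rack and stand_free above 1.2 N and contact force between rack and lifter below 0.3 N), for 0.2 s.
At the end, for the whole second after the job is handed in: The rack hangs still and upright (0.2 rad) from the empty hook, crook within 14 mm of the hook's seat, off the fork; the fork stands upright (0.2 rad) on the floor of the caddy's pocket; the dish is within 30 mm and the other hanging rack within 20 mm of its start (distance between rack_crook and stand_free_hook below 0.014 m and angle between each of rack, lifter's own z axis and vertical below 0.2 rad and linear speed of rack below 0.04 m/s and contact force between rack and stand_free above 1.2 N and contact force between rack and lifter below 0.2 N and horizontal distance between lifter and caddy below 0.015 m and height (world z) of lifter below 0.012 m and linear speed of lifter below 0.02 m/s and distance of dish from where it was at the start of the episode below 0.03 m and angle between dish's own z axis and vertical below 0.1 rad and distance of rack_hung from where it was at the start of the episode below 0.02 m); the robot touches nothing.
It fails at once if the gripper takes hold of or pushes a rack (contact force between any of the fingers, the arm and rack above 1.5 N or contact force between the arm and rack_hung above 1.5 N).
It fails at once if the rack is dropped or swung hard (angle between rack's own z axis and vertical above 0.8 rad or linear speed of rack above 0.8 m/s).
It fails at once if the rack that already drains is knocked from its place (distance of rack_hung from where it was at the start of the episode above 0.05 m).
It fails at once if the dish is dragged along or tipped (distance of dish from where it was at the start of the episode above 0.04 m or angle between dish's own z axis and vertical above 0.25 rad).
It fails at once if a bystander is disturbed (distance of any of blower, timer, oil, slide_box, cover_box, tissue from where it was at the start of the episode above 0.03 m or angle between blower's own z axis and vertical above 0.5 rad).
It also fails if it takes over 67 s, if anything falls off the work surface, if the arm or the gripper's body presses on something with over 40 N, if the wrist force passes 120 N, or if a joint passes its speed limit or range.

## Working session

There is one attempt and no reset: what is moved stays moved. The work goes in short steps, each a Python script; the robot and the scene stay as the last script left them, time stands still between calls to the robot, and variables do not carry over. Pictures are saved under pics/ and viewed, at most 10 in all, crops included, and the job is handed in when it is done.

```bash
ls; mkdir -p pics; python3 - <<'E'
from bench import manip, effector, viewer
import cv2
for n in ("scene","side"):
    im=viewer.get_image(n); cv2.imwrite(f"pics/{n}0.png",im[:,:,::-1]); print(n,viewer.get_calibration(n))
print(viewer.get_calibration("wrist"),manip.current_tcp_rot(),manip.current_clock(),manip.grip_depth)
E
```

```text
pics
scene {'vfov': 51.698804100890584, 'cx': 323.90963121017273, 'cy': 241.21939404589267, 'dist_coeffs': array([-0.01656096,  0.        ,  0.        ,  0.        ,  0.        ]), 'eye': array([-0.18163351,  0.81766338,  0.71555104]), 'attitude': array([-0.26782374,  0.82570702, -0.4673965 ,  0.16738837])}
side {'vfov': 47.14172866142582, 'cx': 322.2365085574077, 'cy': 234.22013126953206, 'dist_coeffs': array([-0.13313025,  0.        ,  0.        ,  0.        ,  0.        ]), 'eye': array([ 0.2923085 , -1.13231245,  0.65093377]), 'attitude': array([ 0.84153417, -0.04865374,  0.04556789, -0.53607521])}
{'vfov': 65.59549039339288, 'cx': 322.68493731911894, 'cy': 236.2071584583267, 'dist_coeffs': array([-0.05368592,  0.        ,  0.        ,  0.        ,  0.        ]), 'eye': array([ 0.30648206, -0.57846444,  0.3824881 ]), 'attitude': array([ 0.81973909, -0.55658274, -0.07673233,  0.11115587])} [ 9.82300324e-01  1.87310796e-01 -1.35620691e-04 -8.48608763e-04] 0.1 0.0188
```

View pics/scene0.png

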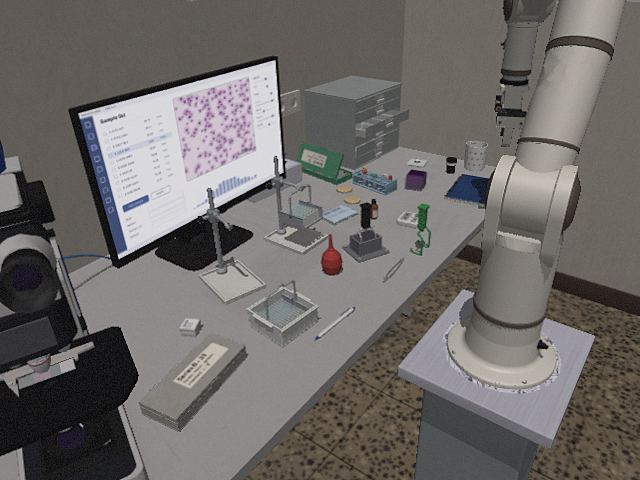

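View pics/side0.png

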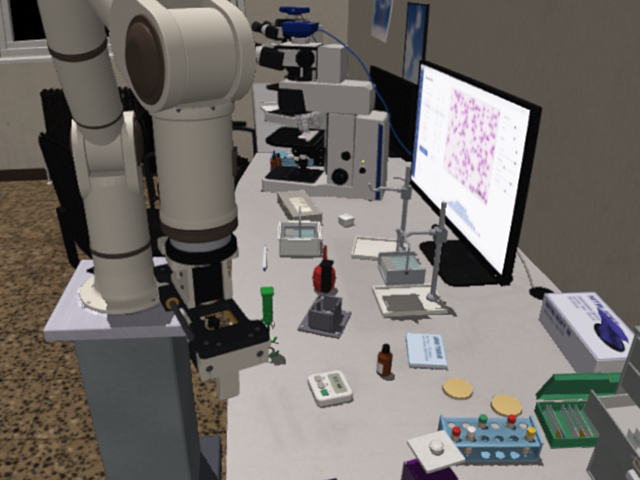

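Scene picture: the free stand is at (232,280), with its bare hook near (215,220). The full stand is at (297,237), with a rack hanging at (300,215). The dish and rack are at (284,312) and the grey caddy at (366,245). Two fork candidates: the black grip at (366,215) in the caddy, and the green one at (423,230). The black one fits the description; the green one is the look-alike. I'll enlarge crops for detail.

```bash
cat > h.py <<'E'
import numpy as np, cv2
from scipy.spatial.transform import Rotation as R
def K(c):
    f=240/np.tan(np.radians(c["vfov"])/2); return np.array([[f,0,c["cx"]],[0,f,c["cy"]],[0,0,1.]])
def ray(c,px):
    u=cv2.undistortPoints(np.array(px,float).reshape(-1,1,2),K(c),np.array(c["dist_coeffs"]))[:,0]
    return R.from_quat(c["attitude"]).apply(np.c_[u,np.ones(len(u))])
def atz(c,px,z):
    d=ray(c,px); return c["eye"]+d*((z-c["eye"][2])/d[:,2])[:,None]
def proj(c,P):
    r=R.from_quat(c["attitude"]).inv(); P=np.array(P,float).reshape(-1,3)
    p,_=cv2.projectPoints(P,r.as_rotvec(),r.apply(-np.array(c["eye"])),K(c),np.array(c["dist_coeffs"])); return p[:,0]
def tri(obs): # list of (c,px)
    A=np.zeros((3,3));b=np.zeros(3);
    for c,px in obs:
        d=ray(c,[px])[0]; d/=np.linalg.norm(d); M=np.eye(3)-np.outer(d,d); A+=M; b+=M@c["eye"]
    return np.linalg.solve(A,b)
E
python3 - <<'E'
from bench import viewer
from h import *
s=viewer.get_calibration("scene")
for n,p,z in [("stand_free tray",(232,280),0),("full tray",(297,237),0),("dish",(284,318),.024),("caddy",(366,246),0.02),("grip",(366,206),.142),("blower",(331,272),0.0),("green",(423,210),.13),("timer",(410,218),.01),("oil",(374,212),.03)]: print(n,atz(s,[p],z)[0].round(3))
a=cv2.imread("pics/scene0.png");b=cv2.imread("pics/side0.png")
cv2.imwrite("pics/c1.png",cv2.resize(a[170:350,190:440],(800,576),interpolation=cv2.INTER_CUBIC))
cv2.imwrite("pics/c2.png",cv2.resize(b[160:350,250:490],(758,600),interpolation=cv2.INTER_CUBIC))
E
```

```text
stand_free tray [0.639 0.142 0.   ]
full tray [ 0.641 -0.12   0.   ]
dish [0.411 0.202 0.024]
caddy [ 0.431 -0.162  0.02 ]
grip [ 0.432 -0.159  0.142]
blower [ 0.453 -0.03   0.   ]
green [ 0.31  -0.242  0.13 ]
timer [ 0.419 -0.389  0.01 ]
oil [ 0.51  -0.329  0.03 ]
```

View pics/c1.png

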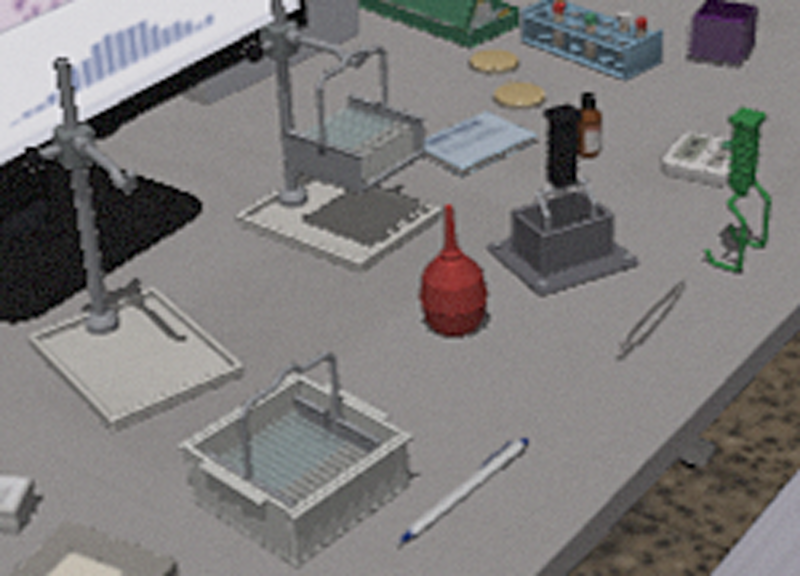

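View pics/c2.png

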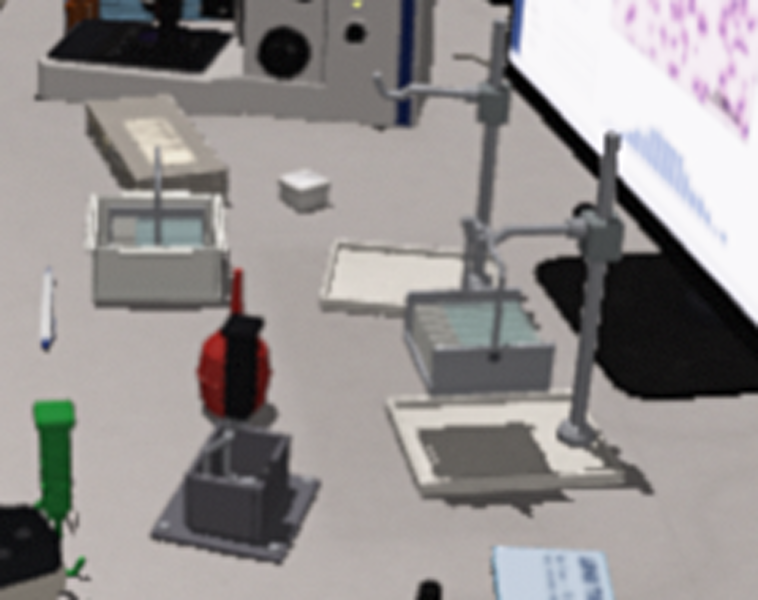

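Confirmed by the crops: the black-gripped fork stands in the caddy, and the green look-alike is outside it. The bare hook is on the stand at crop1 (125,180), and the other stand carries the hung rack. Next, wrist views from above.

```bash
python3 - <<'E'
from bench import manip, effector, viewer
from h import *
import pickle
D=R.from_euler('x',180,degrees=True).as_quat()
cal={n:viewer.get_calibration(n) for n in("scene","side")}
for i,p in enumerate([(.34,-.13,.30),(.42,.17,.40)]):
    manip.move_pose(p,D)
    manip.sleep(.3)
    cal[f"w{i}"]=viewer.get_calibration("wrist"); im=viewer.get_image("wrist")
    cv2.imwrite(f"pics/w{i}.png",im[:,:,::-1]); print(cal[f"w{i}"]["eye"],manip.current_clock())
pickle.dump(cal,open("cal.pkl","wb"))
E
python3 -c "
import cv2
for i in(0,1): cv2.imwrite(f'pics/w{i}b.png',cv2.resize(cv2.imread(f'pics/w{i}.png'),(800,600),interpolation=cv2.INTER_CUBIC))"
```

```text
[ 0.41259811 -0.13126952  0.45664165] 2.2333
[0.49259638 0.16833674 0.55660818] 3.8167
```

View pics/w0b.png

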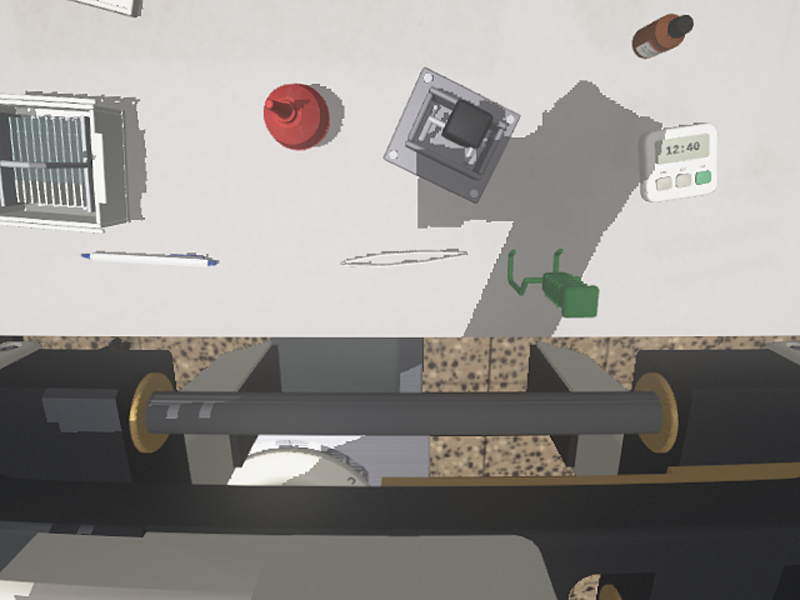

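View pics/w1b.png

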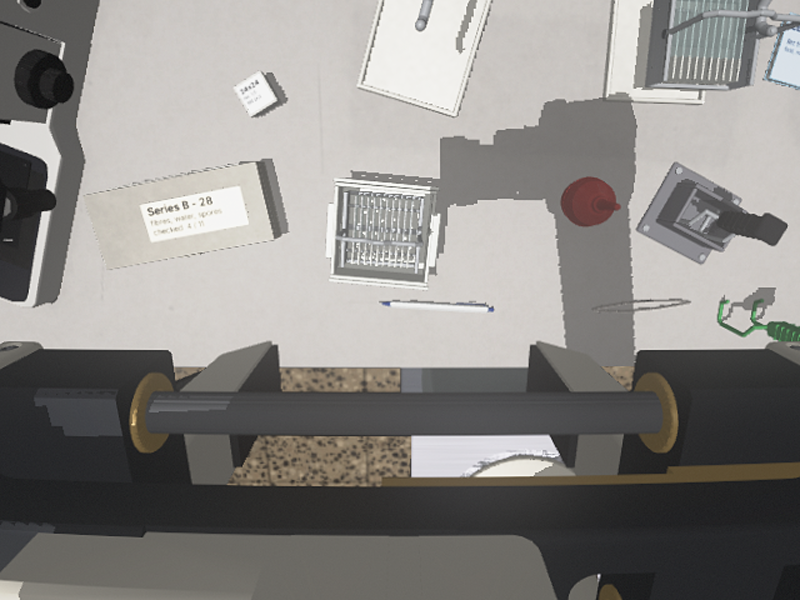

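w0 (800x600 view): caddy base corners at (428,68), (520,120), (475,203), (385,155), black grip cap at (466,123). w1: dish rim roughly (335,178) to (440,185) to (430,285), and the free tray's near corners at (360,87) and (460,115). The hook is out of frame, so I need one more view.

```bash
python3 - <<'E'
from bench import manip, effector, viewer
from h import *
import pickle
D=R.from_euler('x',180,degrees=True).as_quat()
cal=pickle.load(open("cal.pkl","rb"))
manip.move_pose((.50,.17,.40),D); manip.sleep(.3)
cal["w2"]=viewer.get_calibration("wrist"); im=viewer.get_image("wrist")
cv2.imwrite("pics/w2.png",im[:,:,::-1]); print(cal["w2"]["eye"],manip.current_clock())
pickle.dump(cal,open("cal.pkl","wb"))
a=cv2.imread("pics/w0.png");b=cv2.imread("pics/w1.png");c=cv2.imread("pics/w2.png")
C=cv2.INTER_CUBIC
# montage: w0 caddy [300:425,45:170]x3.2 ; w1 caddy? ; w2 stand ; w1 dish
o=np.zeros((600,800,3),np.uint8)
o[:300,:400]=cv2.resize(a[50:170,300:460],(400,300),interpolation=C)   #2.5
o[:300,400:]=cv2.resize(b[130:250,240:400],(400,300),interpolation=C)  #2.5 dish
o[300:,:400]=cv2.resize(c[0:150,240:440],(400,300),interpolation=C)    #2.0
o[300:,400:]=cv2.resize(b[120:220,500:633],(400,300),interpolation=C)  #3.0
cv2.imwrite("pics/m1.png",o)
E
```

```text
[0.57216908 0.16868061 0.55785674] 5.0083
```

View pics/m1.png

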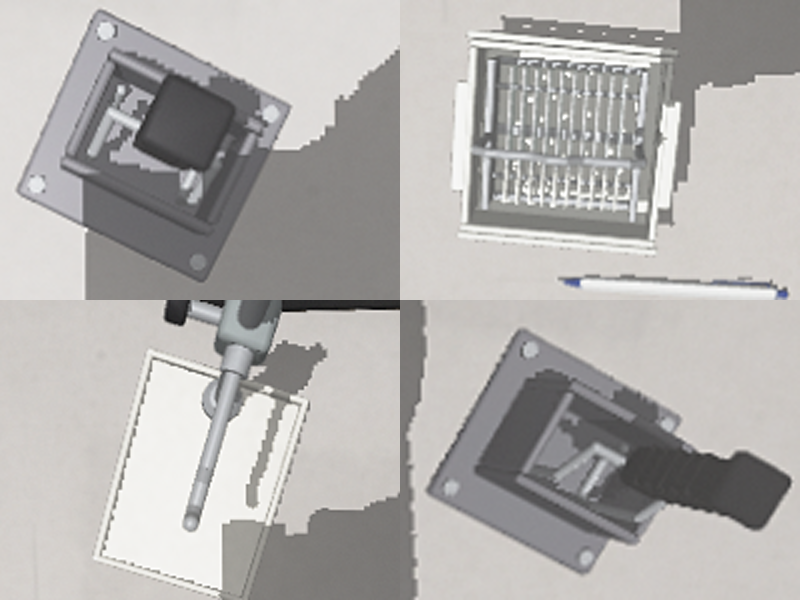

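Montage: the caddy is top left, with a tine end at (122,90). The rack bail runs along image x in the dish at top right. The free stand, bottom left, has tray corners (150,350), (308,402), (95,558), (243,600) and hook tip (190,522). Now fitting poses and testing the two possible fork directions.

```bash
cat > fit.py <<'E'
from h import *
import pickle
from scipy.optimize import least_squares
cal=pickle.load(open("cal.pkl","rb"))
def T(p,P,z0=0): 
    c,s=np.cos(p[2]),np.sin(p[2]); P=np.array(P,float); return np.c_[p[0]+c*P[:,0]-s*P[:,1],p[1]+s*P[:,0]+c*P[:,1],P[:,2]+z0]
def fit(obs,p0,extra=0): # obs: cam,px,func(p)->point
    f=lambda p: np.concatenate([proj(cal[c],g(p))[0]-px for c,px,g in obs])
    r=least_squares(f,p0,loss="soft_l1"); return r.x,f(r.x).reshape(-1,2).round(1)
c1=lambda x,y:np.array([190+x/3.2,170+y/3.2]); c2=lambda x,y:np.array([250+x/3.158,160+y/3.158])
mA=lambda x,y:np.array([300+x/2.5,50+y/2.5]); mB=lambda x,y:np.array([240+(x-400)/2.5,130+y/2.5])
mC=lambda x,y:np.array([240+x/2,(y-300)/2]); mD=lambda x,y:np.array([500+(x-400)/3,120+(y-300)/3])
pt=lambda x,y,z:(lambda p:T(p,[[x,y,z]]))
E
cat > f1.py <<'E'
from fit import *
b=.006
o=[("w0",mA(98,10),pt(.045,.05,b)),("w0",mA(292,102),pt(.045,-.05,b)),("w0",mA(205,282),pt(-.045,-.05,b)),("w0",mA(18,190),pt(-.045,.05,b)),
("w1",mD(520,330),pt(.045,.05,b)),("w1",mD(680,418),pt(.045,-.05,b)),("w1",mD(588,573),pt(-.045,-.05,b)),("w1",mD(428,490),pt(-.045,.05,b)),
("scene",c1(545,293),pt(-.045,.05,b)),("scene",c1(490,247),pt(.045,.05,b)),("scene",c1(637,262),pt(-.045,-.05,b)),
("side",c2(152,537),pt(-.045,-.05,b)),("side",c2(282,560),pt(.045,-.05,b)),("side",c2(320,483),pt(.045,.05,b))]
C,r=fit(o,[.43,-.16,-.5]); print("caddy",C,np.degrees(C[2]),r.tolist())
im={k:cv2.imread(f"pics/{k}.png") for k in("w0","w1")}; im["scene"]=cv2.imread("pics/scene0.png"); im["side"]=cv2.imread("pics/side0.png")
inv={"w0":lambda p:(p-[300,50])*2.5,"w1":lambda p:(p-[500,120])*3+[400,300],"scene":lambda p:(p-[190,170])*3.2,"side":lambda p:(p-[250,160])*3.158}
F=[("tipL",.016,.023,.015),("tipR",.016,-.023,.015),("legL",-.015,.023,.05),("legR",-.015,-.023,.05),("barL",0,.02,.064),("barR",0,-.02,.064),("cap",0,0,.136)]
for h in(0,np.pi):
    p=C+[0,0,h]
    for k in inv: print(h>0,k,[(n,inv[k](proj(cal[k],T(p,[[x,y,z]],.006))[0]).round().astype(int).tolist()) for n,x,y,z in F])
# stand free
o=[("w2",mC(150,350),pt(.095,.055,.012)),("w2",mC(308,402),pt(.095,-.055,.012)),("w2",mC(95,558),pt(-.045,.055,.012)),("w2",mC(243,600),pt(-.045,-.055,.012)),
("scene",c1(113,422),pt(-.045,.055,0.006)),("scene",c1(30,340),pt(.095,.055,.012)),("scene",c1(242,368),pt(-.045,-.055,.012)),("w2",mC(217,400),pt(.08,0,.01)),("scene",c1(103,320),pt(.08,0,.012)),
("w2",mC(190,524),lambda p:T(p,[[-.015,0,p[3]+.014]])),("scene",c1(127,180),lambda p:T(p,[[-.015,0,p[3]+.012]])),("side",c2(378,77),lambda p:T(p,[[-.015,0,p[3]+.012]])),("scene",c1(62,62),pt(.08,0,.24)),("side",c2(498,25),pt(.08,0,.24))]
S,r=fit(o,[.62,.14,-.3,.17]); print("stand",S,np.degrees(S[2]),r.tolist())
# rack bail & dish
rk=lambda x,y,z:(lambda p:T(p[:3],[[x,y,z]],.004))
o=[("w1",mB(475,152),rk(0,.042,.095)),("w1",mB(645,161),rk(0,-.042,.095)),("scene",c1(246,407),rk(0,.042,.092)),("scene",c1(333,360),rk(0,-.042,.093)),("side",c2(157,150),rk(0,0,.104))]
K_,r=fit(o,[.4,.2,-.1]); print("rack",K_,np.degrees(K_[2]),r.tolist())
di=lambda x,y:pt(x*.053,y*.055,.048)
o=[("w1",mB(472,32),di(1,1)),("w1",mB(676,50),di(1,-1)),("w1",mB(655,252),di(-1,-1)),("w1",mB(460,238),di(-1,1))]
Dd,r=fit(o,[.4,.2,-.1]); print("dish",Dd,np.degrees(Dd[2]),r.tolist())
pickle.dump((C,S,K_,Dd),open("pose.pkl","wb"))
E
python3 f1.py
```

```text
caddy [ 0.43969352 -0.17517551 -0.42779229] -24.510692493291344 [[-0.9, -2.4], [0.6, 0.3], [0.2, 0.3], [-1.6, 1.0], [1.0, -1.3], [2.0, -0.8], [0.4, 1.0], [0.0, 1.3], [-1.1, -1.5], [-1.2, -2.1], [1.2, -2.0], [-1.6, -2.4], [-0.3, -1.2], [0.0, -2.6]]
False w0 [('tipL', [125, 88]), ('tipR', [218, 134]), ('legL', [98, 150]), ('legR', [198, 198]), ('barL', [123, 115]), ('barR', [214, 160]), ('cap', [195, 121])]
False w1 [('tipL', [555, 407]), ('tipR', [631, 448]), ('legL', [563, 474]), ('legR', [643, 517]), ('barL', [605, 450]), ('barR', [676, 489]), ('cap', [762, 492])]
False scene [('tipL', [530, 232]), ('tipR', [575, 218]), ('legL', [550, 212]), ('legR', [596, 198]), ('barL', [544, 189]), ('barR', [584, 177]), ('cap', [566, 105])]
False side [('tipL', [269, 469]), ('tipR', [250, 505]), ('legL', [226, 416]), ('legR', [205, 451]), ('barL', [247, 404]), ('barR', [229, 434]), ('cap', [242, 320])]
True w0 [('tipL', [186, 201]), ('tipR', [94, 157]), ('legL', [231, 130]), ('legR', [130, 80]), ('barL', [214, 160]), ('barR', [123, 115]), ('cap', [195, 121])]
True w1 [('tipL', [596, 507]), ('tipR
[... 258 characters left out ...]
44, 189]), ('cap', [566, 105])]
True side [('tipL', [203, 496]), ('tipR', [224, 461]), ('legL', [250, 459]), ('legR', [270, 424]), ('barL', [229, 434]), ('barR', [247, 404]), ('cap', [242, 320])]
stand [ 0.60726661  0.15289917 -0.28478232  0.16767398] -16.31682511534425 [[-0.6, 0.4], [-1.6, -0.6], [-0.4, -0.3], [-0.3, 0.9], [0.4, -0.5], [0.8, -2.9], [-0.1, -2.6], [1.8, -0.4], [0.1, -1.6], [-0.8, -0.0], [2.0, -1.2], [-1.1, 0.7], [0.3, -1.7], [0.4, -2.8]]
rack [ 0.42115741  0.19205817 -0.05463499] -3.1303542977901833 [[-0.2, 0.1], [-0.3, 0.1], [0.0, -0.3], [0.2, -4.2], [-0.0, 0.3]]
dish [ 0.42032598  0.19116664 -0.09418927] -5.396647593571003 [[-0.4, 1.4], [0.1, 2.0], [0.1, -2.3], [0.1, -3.8]]
```

The fork's direction is settled: with the tines along caddy yaw -24.5°, the predicted tip (125,88) and leg (98,150) match the picture. Next I'll check monitor clearance and IK for all waypoints.

```bash
cat > plan.py <<'E'
from fit import *
C,S,K_,Dd=pickle.load(open("pose.pkl","rb"))
G=.105 # grasp height on lifter
def tq(yaw): return (R.from_euler('z',yaw)*R.from_euler('x',np.pi)).as_quat()
def tcp(xy,yaw,seat_z,dx=0,dy=0,gd=.0188): # fork seat pose -> TCP
    c,s=np.cos(yaw),np.sin(yaw)
    return np.array([xy[0]+c*dx-s*dy,xy[1]+s*dx+c*dy,seat_z-.005+G-gd])
E
python3 - <<'E'
from plan import *
from bench import manip
for a,b in [((285,163),(508,280)),((277,57),(538,105)),((73,105),(420,62))]: print("mon",tri([(cal["scene"],a),(cal["side"],b)]).round(3))
print(manip.current_q())
for off in(0,np.pi,-np.pi):
  for n,xy,y,z,dx in [("cad",C,C[2],.011,0),("cadup",C,C[2],.16,0),("rack pre",K_,K_[2],.078,-.05),("rack",K_,K_[2],.078,0),("rackup",K_,K_[2],.2,0),("stand pre",S,S[2],S[3]+.02,-.07),("stand",S,S[2],S[3]-.007,0),("out",S,S[2],S[3]-.022,-.07)]:
    q=manip.solve_ik(tcp(xy,y,z,dx),tq(y+off)); print(off>0,n,tcp(xy,y,z,dx).round(3),None if q is None else np.round(q,2))
E
```

```text
mon [ 0.792 -0.265  0.14 ]
mon [ 0.791 -0.252  0.469]
mon [0.765 0.356 0.47 ]
[ 0.63907058  0.34298945 -1.2912461   1.59508486  0.33364774  1.45424747
 -2.24783291]
False cad [ 0.44  -0.175  0.092] [ 1.15  0.58 -1.02  2.08  0.66  0.85 -2.26]
False cadup [ 0.44  -0.175  0.241] [ 1.4   0.39 -1.29  1.95  0.42  1.12 -2.06]
False rack pre [0.371 0.195 0.159] [ 0.41  0.31 -1.07  2.15  0.35  0.87 -2.51]
False rack [0.421 0.192 0.159] [ 0.44  0.44 -1.11  2.05  0.49  0.94 -2.56]
False rackup [0.421 0.192 0.281] [ 0.67  0.28 -1.32  1.92  0.3   1.17 -2.39]
False stand pre [0.54  0.173 0.269] [ 0.32  0.4  -0.86  1.71  0.33  1.19 -2.49]
False stand [0.607 0.153 0.242] [ 0.4   0.61 -1.    1.59  0.53  1.25 -2.56]
False out [0.54  0.173 0.227] [ 0.31  0.45 -0.86  1.75  0.38  1.11 -2.53]
True cad [ 0.44  -0.175  0.092] [ 1.36  0.95 -1.45  2.07  1.06  1.19  0.57]
True cadup [ 0.44  -0.175  0.241] [ 1.48  0.6  -1.53  1.95  0.64  1.24  0.87]
True rack pre [0.371 0.195 0.159] [ 0.65  0.66 -1.52  2.15  0.76  1.1   0.25]
True rack [0.421 0.192 0.159] [ 0.62  0.8  -1.51  2.05  0.87  1.2   0.24]
True rackup 
[... 207 characters left out ...]
.52  0.3 ]
True out [0.54  0.173 0.227] [ 0.6   0.88 -1.53  1.75  0.89  1.42  0.21]
False cad [ 0.44  -0.175  0.092] [ 1.36  0.95 -1.45  2.07  1.06  1.19  0.57]
False cadup [ 0.44  -0.175  0.241] [ 1.48  0.6  -1.53  1.95  0.64  1.24  0.87]
False rack pre [0.371 0.195 0.159] [ 0.65  0.66 -1.52  2.15  0.76  1.1   0.25]
False rack [0.421 0.192 0.159] [ 0.62  0.8  -1.51  2.05  0.87  1.2   0.24]
False rackup [0.421 0.192 0.281] [ 0.64  0.26 -1.28  1.92  0.27  1.16  0.77]
False stand pre [0.54  0.173 0.269] [ 0.61  0.8  -1.53  1.7   0.81  1.45  0.26]
False stand [0.607 0.153 0.242] [ 0.57  0.96 -1.52  1.58  0.96  1.52  0.3 ]
False out [0.54  0.173 0.227] [ 0.6   0.88 -1.53  1.75  0.89  1.42  0.21]
```

```bash
python3 - <<'E'
from plan import *
from bench import manip
for off in(90,-90,180,0):
  print(off)
  for n,xy,y,z,dx in [("cadup",C,C[2],.25,0),("rackup",K_,K_[2],.2,0),("stand",S,S[2],S[3]-.007,0)]:
    q=manip.solve_ik(tcp(xy,y,z,dx),tq(y+np.radians(off))); print(n,None if q is None else np.round(q,2))
E
```

```text
90
cadup [ 1.55  0.31 -1.45  1.82  0.32  1.29 -0.41]
rackup [ 0.64  0.26 -1.28  1.92  0.27  1.16 -0.8 ]
stand [ 0.54  0.82 -1.35  1.58  0.81  1.4  -1.18]
-90
cadup None
rackup [ 0.64  0.26 -1.28  1.92  0.27  1.16  2.34]
stand [ 0.52  0.78 -1.3   1.58  0.76  1.37  1.99]
180
cadup [ 1.57  0.37 -1.52  1.82  0.39  1.32  1.1 ]
rackup [ 0.64  0.26 -1.28  1.92  0.27  1.16  0.77]
stand [ 0.57  0.96 -1.52  1.58  0.96  1.52  0.3 ]
0
cadup [ 1.47  0.22 -1.3   1.82  0.22  1.26 -1.88]
rackup [ 0.67  0.28 -1.32  1.92  0.3   1.17 -2.39]
stand [ 0.4   0.61 -1.    1.59  0.53  1.25 -2.56]
```

```bash
python3 - <<'E'
from plan import *
from bench import manip
manip.movej([.45,.34,-.4,1.75,.33,1.3,-.8])
print(manip.current_tool_pos().round(3),np.degrees(R.from_quat(manip.current_tcp_rot()).as_euler('zyx')).round(),manip.current_clock())
for off in(90,-90,180,0):
  print(off)
  for n,xy,y,z,dx in [("cadup",C,C[2],.25,0),("rackup",K_,K_[2],.2,0),("stand",S,S[2],S[3]-.007,0)]:
    q=manip.solve_ik(tcp(xy,y,z,dx),tq(y+np.radians(off))); print(n,None if q is None else np.round(q,2))
E
```

```text
[ 0.484 -0.161  0.251] [-49. -12. 170.] 6.3667
90
cadup [ 0.75  0.07 -0.45  1.84  0.03  1.23 -0.14]
rackup [ 0.25  0.13 -0.79  1.93  0.1   1.13 -0.63]
stand [ 0.16  0.48 -0.61  1.59  0.29  1.16 -0.81]
-90
cadup None
rackup [ 0.64  0.26 -1.28  1.92  0.27  1.16  2.34]
stand [ 0.52  0.78 -1.3   1.58  0.76  1.37  1.99]
180
cadup [ 0.87  0.08 -0.58  1.84  0.05  1.24  1.42]
rackup [ 0.36  0.15 -0.92  1.92  0.13  1.13  0.91]
stand [ 0.32  0.55 -0.86  1.59  0.44  1.21  0.66]
0
cadup [ 0.54  0.06 -0.23  1.85  0.02  1.23 -1.69]
rackup [ 0.05  0.11 -0.57  1.93  0.06  1.12 -2.17]
stand [-0.03  0.43 -0.35  1.6   0.16  1.14 -2.27]
```

```bash
python3 - <<'E'
from plan import *
from bench import manip,effector,viewer
q=tq(C[2]+np.pi)
manip.move_pose(tcp(C,C[2],.22),q)
manip.servo_line(tcp(C,C[2],.011))
effector.close(f_grip=40); manip.sleep(.2)
print("gap",manip.current_finger_gap(),manip.current_gripper_force(),manip.current_force().round(2))
manip.servo_line(tcp(C,C[2],.13),vel=.12); manip.sleep(.2)
print("gap",manip.current_finger_gap(),manip.current_force().round(2),manip.current_clock())
i=[]
for n in("scene","side","wrist"):
    im=viewer.get_image(n)[:,:,::-1]; cv2.imwrite(f"pics/g_{n}.png",im); i.append(im)
cv2.imwrite("pics/m2.png",np.hstack([cv2.resize(i[0][130:310,270:450],(400,400),interpolation=2),cv2.resize(i[1][180:360,240:420],(400,400),interpolation=2)]))
E
```

```text
gap 0.024869605469495674 39.98685657978058 [-0.2   0.79 -0.89]
gap 0.025019443667939553 [ 0.4  -0.2  -0.17] 12.4083
```

View pics/m2.png

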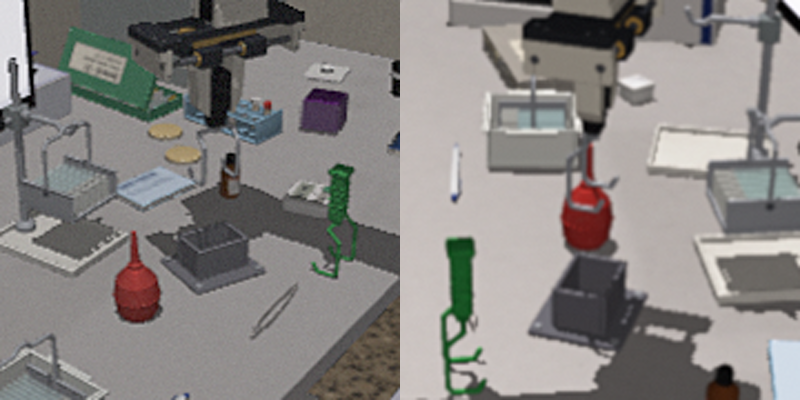

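m2 shows the fork held upright and clear of the caddy. In the side half, the tine bottoms are near (572,207) and (600,188) and a tip is near (617,180). I'll compare these with the predicted positions, since the 25 mm gap hints at a small yaw offset.

```bash
python3 - <<'E'
from plan import *
from bench import manip
p=manip.current_tool_pos(); q=R.from_quat(manip.current_tcp_rot()).as_euler('zyx'); print(p.round(4),np.degrees(q).round(2),tcp(C,C[2],.13).round(4))
zo=p[2]+.0188-G
F=[("tipL",.016,.023,.015),("tipR",.016,-.023,.015),("floorLb",-.011,.023,.0),("floorRb",-.011,-.023,.0),("floorLf",.011,.023,.0),("floorRf",.011,-.023,.0),("legL",-.015,.023,.05),("legR",-.015,-.023,.05),("barL",0,.02,.064),("barR",0,-.02,.064),("gripbot",0,0,.068)]
P=T([p[0],p[1],C[2]],[f[1:] for f in F],zo)
a=(proj(cal["scene"],P)-[270,130])*2.2222; b=(proj(cal["side"],P)-[240,180])*2.2222+[400,0]
for f,x,y in zip(F,a.round(),b.round()): print(f[0],x,y)
# big composite for measurement
i=cv2.imread("pics/g_scene.png");j=cv2.imread("pics/g_side.png")
o=np.hstack([cv2.resize(i[175:235,345:385],(400,600),interpolation=2),cv2.resize(j[230:290,305:345],(400,600),interpolation=2)])
cv2.imwrite("pics/m3.png",o)
a=(proj(cal["scene"],P)-[345,175])*10; b=(proj(cal["side"],P)-[305,230])*10+[400,0]
for f,x,y in zip(F,a.round(),b.round()): print(f[0],x,y)
E
```

```text
[ 0.4396 -0.1751  0.2109] [-1.5550e+02 -3.0000e-02 -1.7998e+02] [ 0.4397 -0.1752  0.2112]
tipL [191. 163.] [616. 175.]
tipR [224. 154.] [602. 198.]
floorLb [203. 184.] [587. 185.]
floorRb [236. 174.] [572. 208.]
floorLf [193. 176.] [610. 189.]
floorRf [226. 167.] [596. 212.]
legL [206. 146.] [584. 135.]
legR [239. 137.] [569. 157.]
barL [201. 130.] [600. 125.]
barR [230. 122.] [587. 143.]
gripbot [216. 123.] [594. 130.]
tipL [110. 285.] [722. 287.]
tipR [257. 245.] [659. 390.]
floorLb [165. 376.] [592. 331.]
floorRb [313. 335.] [525. 434.]
floorLf [120. 344.] [696. 348.]
floorRf [267. 303.] [632. 453.]
legL [176. 207.] [580. 108.]
legR [327. 167.] [511. 204.]
barL [155. 133.] [650.  61.]
barR [286.  99.] [591. 145.]
gripbot [221. 102.] [621.  84.]
```

Agreement is within 1–2 px, so the fork sits in the hand as assumed. Going to hook the rack.

```bash
python3 - <<'E'
from plan import *
from bench import manip,effector,viewer
y=K_[2]; q=tq(y+np.pi)
manip.servo_line(tcp(C,C[2],.19),vel=.2)
manip.move_pose(tcp(K_,y,.19,-.06),q)
print(np.round(manip.current_q(),2))
manip.servo_line(tcp(K_,y,.077,-.06),vel=.15)
manip.sleep(.2); f0=manip.current_force()
manip.servo_line(tcp(K_,y,.077,0.001),vel=.06)
manip.sleep(.2); print("in",(manip.current_force()-f0).round(2))
for z in(.090,.097,.105):
    manip.servo_line(tcp(K_,y,z,.001),vel=.03); manip.sleep(.2); print(z,(manip.current_force()-f0).round(2),manip.current_wrist_torque().round(3))
print(manip.current_clock())
for n in("scene","side","wrist"): cv2.imwrite(f"pics/l_{n}.png",viewer.get_image(n)[:,:,::-1])
E
```

```text
[ 0.64  0.03 -1.2   2.04  0.03  1.09  0.94]
in [-0.14  1.15 -0.33]
0.09 [-0.13  1.53 -0.47] [ 0.117 -0.163 -0.04 ]
0.097 [ 0.91  1.04 -1.87] [ 0.081 -0.198 -0.043]
0.105 [ 0.13  1.2  -3.09] [ 0.109 -0.146 -0.079]
18.8667
```

The full rack weight (about 2.6 N) is on the fork. I'll lift clear and look.

```bash
python3 - <<'E'
from plan import *
from bench import manip,effector,viewer
y=K_[2]; manip.servo_line(tcp(K_,y,.185,.001),vel=.06); manip.sleep(.3)
print(manip.current_force().round(2),manip.current_clock())
p=manip.current_tool_pos()
i=[]
for n in("scene","side"):
    im=viewer.get_image(n)[:,:,::-1]; cv2.imwrite(f"pics/u_{n}.png",im); i.append(im)
P=np.r_[T([p[0],p[1],y],[(-.011,.023,0),(.016,.023,.015),(.016,-.023,.015)],p[2]+.0188-G),T([p[0],p[1],y],[(-.001,.042,0.007),(-.001,-.042,0.007),(0,.012,.0145),(0,-.012,.0145)],p[2]+.0188-G)]
a=proj(cal["scene"],P);b=proj(cal["side"],P)
A=(a[3]-[50,48]).astype(int);B=(b[0]-[60,45]).astype(int)
print(A,B)
o=np.hstack([cv2.resize(i[0][A[1]:A[1]+150,A[0]:A[0]+100],(400,600),interpolation=2),cv2.resize(i[1][B[1]:B[1]+150,B[0]:B[0]+100],(400,600),interpolation=2)])
cv2.imwrite("pics/m4.png",o)
print(((a-A)*4).round().tolist(),((b-B)*4+[400,0]).round().tolist())
E
```

```text
[-0.78 -0.07 -3.65] 20.8
[213 212] [235 133]
[[243.0, 195.0], [202.0, 152.0], [266.0, 116.0], [200.0, 193.0], [316.0, 124.0], [240.0, 154.0], [273.0, 135.0]] [[643.0, 183.0], [685.0, 161.0], [688.0, 185.0], [657.0, 164.0], [662.0, 207.0], [661.0, 167.0], [662.0, 180.0]]
```

View pics/m4.png

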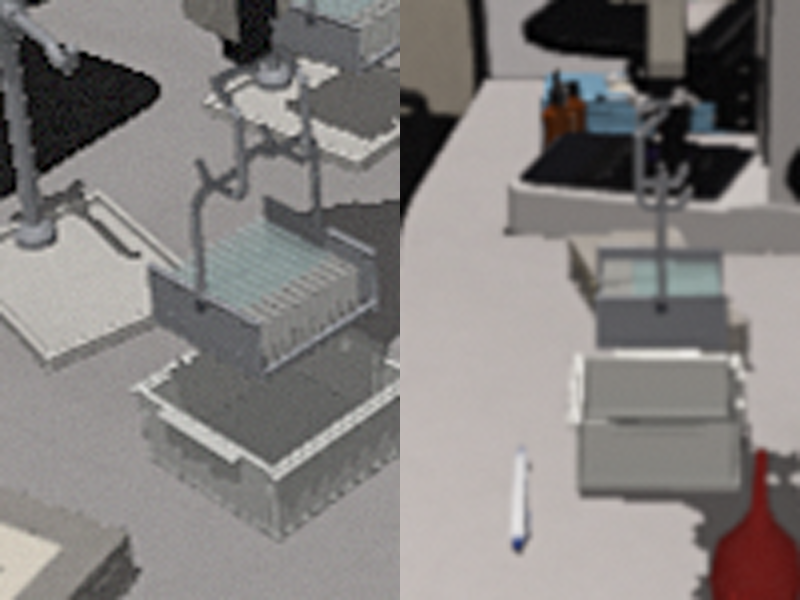

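The rack hangs level on both tines, with the bail wire mid-floor (side crop x≈661; the fork spans 640–690), and the dish hasn't moved. Carrying it to the free hook.

```bash
python3 - <<'E'
from plan import *
from bench import manip,effector,viewer
y=S[2]; q=tq(y+np.pi); h=S[3]
manip.servo_line(tcp(S,y,h+.018,-.075),ori=q,vel=.07); manip.sleep(.3)
print(np.round(manip.current_q(),2),manip.current_force().round(2),manip.current_clock())
manip.servo_line(tcp(S,y,h+.018,0),vel=.04); manip.sleep(.3)
print("over",manip.current_force().round(2))
for d in(.006,0,-.004,-.008,-.012):
    manip.servo_line(tcp(S,y,h+d,0),vel=.03); manip.sleep(.2); print(d,manip.current_force().round(2),manip.current_wrist_torque().round(3))
print(manip.current_clock())
for n in("scene","side","wrist"): cv2.imwrite(f"pics/h_{n}.png",viewer.get_image(n)[:,:,::-1])
E
```

```text
[ 0.39  0.43 -0.98  1.72  0.38  1.2   0.6 ] [ 0.06 -0.24 -3.75] 22.9833
over [-0.14 -0.09 -3.52]
0.006 [ 0.6  -0.39 -3.38] [ 0.092 -0.127 -0.046]
0 [-0.23 -0.52 -3.77] [ 0.09  -0.151 -0.002]
-0.004 [-0.26  0.1  -0.64] [ 0.08  -0.147  0.001]
-0.008 [-0.06  0.06 -0.02] [ 0.096 -0.19  -0.009]
-0.012 [-0.23 -0.43 -0.98] [ 0.069 -0.156 -0.031]
28.0583
```

The weight came off about 4 mm higher than predicted. Checking whether the crook is in the trough or on the arm step before unhooking.

```bash
python3 - <<'E'
from plan import *
i=cv2.imread("pics/h_scene.png");j=cv2.imread("pics/h_side.png")
h=S[3]
P=T(S[:3],[(0,0,h),(0,0,h+.0025),(-.015,0,h+.014),(.014,0,h+.006),(0,.042,h-.005),(0,-.042,h-.005)])
a=proj(cal["scene"],P);b=proj(cal["side"],P)
A=(a[0]-[25,30]).astype(int);B=(b[0]-[22,30]).astype(int)
A2,B2=A+[57,86],B+[57,86]
o=np.hstack([cv2.resize(i[A[1]:A2[1],A[0]:A2[0]],(400,600),interpolation=2),cv2.resize(j[B[1]:B2[1],B[0]:B2[0]],(400,600),interpolation=2)])
cv2.imwrite("pics/m5.png",o); s=400/57; print(A,B)
print(((a-A)*s).round().tolist(),((b-B)*s+[400,0]).round().tolist())
E
```

```text
[204 197] [352 159]
[[177.0, 212.0], [177.0, 205.0], [194.0, 192.0], [156.0, 181.0], [64.0, 265.0], [291.0, 187.0]] [[556.0, 217.0], [556.0, 211.0], [517.0, 178.0], [595.0, 205.0], [562.0, 192.0], [547.0, 271.0]]
```

View pics/m5.png

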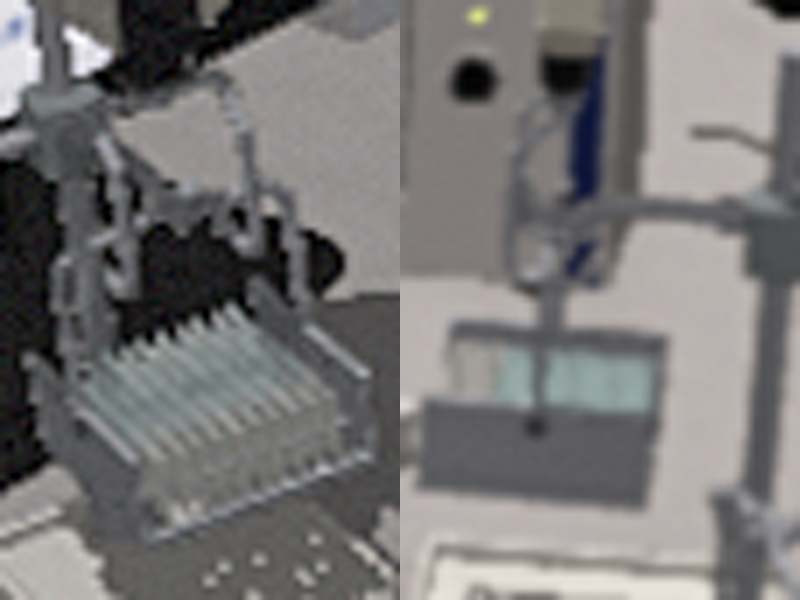

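Side half: the bail wire is at x≈540–550 against a predicted trough centre of 547–556. The arm step would be at 595 and the tip is at 517, so the crook is in the trough and the hook is just slightly higher than estimated. Lowering the fork clear and backing out along -x.

```bash
python3 - <<'E'
from plan import *
from bench import manip,effector,viewer
y=S[2]; h=S[3]
manip.servo_line(tcp(S,y,h-.0195,0),vel=.03); manip.sleep(.2)
print(manip.current_force().round(2))
for dx in(-.01,-.02,-.03,-.045):
    manip.servo_line(tcp(S,y,h-.0195,dx),vel=.04); manip.sleep(.1); print(dx,manip.current_force().round(2),manip.current_wrist_torque().round(3))
manip.servo_line(tcp(S,y,h-.0195,-.09),vel=.08)
manip.servo_line(tcp(S,y,.22,-.09),vel=.12)
manip.sleep(.5)
ims=[viewer.get_image("side") for _ in range(2)]
h0=cv2.imread("pics/h_side.png"); n=ims[1][:,:,::-1].copy(); cv2.imwrite("pics/r_side.png",n); cv2.imwrite("pics/r_scene.png",viewer.get_image("scene")[:,:,::-1])
for nm,(x0,y0,x1,y1) in {"rack end":(353,204,388,232)}.items():
    t=h0[y0:y1,x0:x1]; w=n[y0-25:y1+25,x0-25:x1+25]; m=cv2.matchTemplate(w,t,cv2.TM_CCOEFF_NORMED); _,v,_,l=cv2.minMaxLoc(m); print(nm,v,np.array(l)-25)
print(np.round(manip.current_q(),2),manip.current_clock())
E
```

```text
[-0.39 -0.71 -1.79]
-0.01 [-0.16  0.38 -0.4 ] [ 0.055 -0.184 -0.034]
-0.02 [ 0.23 -0.45 -1.25] [ 0.064 -0.155  0.012]
-0.03 [ 1.44 -0.68 -2.33] [ 0.079 -0.165  0.024]
-0.045 [ 0.05  0.59 -0.82] [ 0.083 -0.147  0.055]
rack end 0.9545941948890686 [0 0]
[ 0.42  0.38 -1.01  1.7   0.34  1.25  0.62] 33.0417
```

The rack stayed exactly in place. Returning the fork to the caddy.

```bash
python3 - <<'E'
from plan import *
from bench import manip,effector,viewer
y=C[2]; q=tq(y+np.pi)
manip.move_pose(tcp(C,y,.20),q); manip.sleep(.3); print(manip.current_force().round(2))
manip.servo_line(tcp(C,y,.065),vel=.1)
for z in(.05,.035,.022,.015,.0115):
    manip.servo_line(tcp(C,y,z),vel=.05); manip.sleep(.1); f=manip.current_force(); print(z,f.round(2))
    if abs(f).max()>12: print("STOP"); break
print(manip.current_tool_pos().round(4),manip.current_clock())
E
```

```text
[-0.83  0.22 -1.16]
0.05 [ 0.08 -0.53 -0.81]
0.035 [ 0.14 -0.3  -0.92]
0.022 [-0.14 -0.18 -1.06]
0.015 [-0.02 -0.31 -1.6 ]
0.0115 [ 0.17 -0.32 -0.54]
[ 0.4397 -0.1752  0.0927] 38.55
```

```bash
python3 - <<'E'
from plan import *
from bench import manip,effector,viewer
y=C[2]
manip.servo_line(tcp(C,y,.0108),vel=.02); print(manip.current_force().round(2))
effector.open_jaws(); manip.sleep(.3)
manip.servo_line(tcp(C,y,.12),vel=.12)
manip.move_pose([.36,-.36,.33],tq(y+np.pi)); manip.sleep(.5)
def cmp(nm,ref,new,x0,y0,x1,y1,s=15):
    t=ref[y0:y1,x0:x1]; w=new[y0-s:y1+s,x0-s:x1+s]; m=cv2.matchTemplate(w,t,cv2.TM_CCOEFF_NORMED); _,v,_,l=cv2.minMaxLoc(m); print(nm,round(v,3),np.array(l)-s)
sc=viewer.get_image("scene")[:,:,::-1].copy(); sd=viewer.get_image("side")[:,:,::-1].copy()
a=cv2.imread("pics/scene0.png");b=cv2.imread("pics/side0.png");r=cv2.imread("pics/r_scene.png");rs=cv2.imread("pics/r_side.png")
cmp("fork scene",a,sc,358,200,376,232); cmp("fork side",b,sd,318,258,336,293)
cmp("rack scene vs r",r,sc,212,240,258,275); cmp("rack side vs r",rs,sd,353,204,388,232)
cmp("hung",a,sc,280,195,322,230); cmp("dish side",b,sd,278,235,323,258); cmp("blower",a,sc,320,235,343,275); cmp("timer",b,sd,308,368,352,405);cmp("box",a,sc,180,318,200,335)
print(manip.current_finger_gap(),manip.current_clock())
E
```

```text
[-0.11 -0.78  0.95]
fork scene 0.99 [0 0]
fork side 0.998 [0 0]
rack scene vs r 0.894 [0 0]
rack side vs r 0.975 [0 0]
hung 0.991 [0 0]
dish side 0.969 [0 0]
blower 0.99 [0 0]
timer 0.551 [0 0]
box 0.996 [0 0]
0.0920254314607575 42.8667
```

```bash
python3 -c "
from bench import manip
print(manip.hand_in(), manip.current_clock())"
```

```text
the job is handed in; nothing more can be done
the job is handed in; nothing more can be done
```

I handed the job in at about 43 s, without seeing a verdict: the rack hangs by its crook on the empty hook and the fork stands in its caddy; image checks showed nothing else moved, except the timer, whose match was poor (0.55), probably from robot shadow.

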